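# Seat the ply disc in the centring jig and close the jaw

## Robot

A 6-joint arm with a two-finger parallel gripper is mounted at the origin on the work surface; the furniture and walls round the work are solid. World frame = base frame: x ahead of the robot, y to its left, z up, the work surface at z = 0. Lengths are in m, angles in rad, forces in N, time in s.
With the tool pointing down it reaches from about 0.325 to 0.775 m from the base axis. Payload 9.3 kg.
Tool frame: the origin (TCP) lies between the finger pads; the fingertips stand 17 mm ahead of it and the grasp point (between the pads) lies 2 mm behind it; x points along the fingers, y is the direction in which the jaws open and shut, and the axes are right-handed (so a half turn about x gives the same grasp; the last joint's range is limited). The gripper opens to 85 mm and grips with 20 to 120 N. Pads are 22 mm wide; open, the fingers measure 114 mm over their backs; the gripper's body (76 mm by 85 mm) begins 54 mm behind the grasp point. The pads swing forward as they close: fully open they stand 13 mm farther back than shut.
Start: joints at [1.087, 0.259, 0.021, 1.334, 0, 1.418], TCP at [0.179, 0.52, 0.248] pointing down, gripper open.
Joint ranges: [-3.04, 3.04], [-0.91, 1.82], [-1.04, 1.36], [-1.92, 1.95], [-1.52, 1.45], [-3.14, 3.14]. Speed limits (rad/s): [2.22, 2.22, 2.79, 3.14, 3.14, 3.14].

## Interface

Orientations are given as a unit quaternion [w, x, y, z].
In Python, from cell import robot, eyes, workorder gives the robot as it stands. The module is installed in compiled form; this text tells all that it offers.
- The arm moves only by the shell command python3 -m crank 'ROWS' [FORCE]. ROWS is JSON, a list that holds one entry, the list of rows, each a list of 7 numbers: the opening, from -1 (shut) to 1 (fully open), then the shift along the tool's x, y, z in m, then the turn, a rotation vector about the tool's x, y, z in degrees. In form: [[[grip, x, y, z, wx, wy, wz], ...]]. A call has 1 to 12 rows; each row is the pose to reach, as a shift and turn from the pose measured when the call began, along the tool's axes at that moment; what a row does not reach only later rows make up. A row lasts 1/10 s, in which the tool goes at most 50 mm and 8.59 degrees, less where a joint would pass 70% of its speed; a pose out of reach is approached as far as the arm can. A call with a gripper value outside its range is refused whole. The fingers move at their own pace and stop on an object; FORCE is the grip in N (left out, the last holds). Time passes only in rows, so rows that repeat a pose let the fingers close. It gives the time, the measured TCP pose, the force and the opening at its end, in the units of the state.
- robot.state(): the state, without advancing time (a new reading comes with each control period).
- eyes.capture(name): name is "side" or "top"; returns a dict with "frame" (420x560x3 uint8, red, green, blue), "K" (3x3 intrinsics, pixels), "distortion" ([k1, k2, p1, p2, k3] as OpenCV has them; the pictures are not rectified), "world_from_camera" (4x4, takes a point from camera to world coordinates). Camera axes: x right, y up, looking along -z (the intrinsics and any distortion apply to the point x, -y, -z); pixel columns grow to the right and rows downward; lengths in m; the calibration is good to about 2 mm. A picture is of the moment at which its call begins. There is no depth.
- workorder.close_job(): hands the job in, once; it reports no verdict.
The state is a dict: "t": time; "joints": joint angles; "joint_velocities": joint speeds; "effort": joint torques, N m; "ee_pos": TCP position; "ee_rot": TCP orientation; "contact_force": force on the tool from outside, world axes, zero at the start; "moment": the same for the moment, N m; "width": opening from 0.0 (shut) to 1.0 (fully open).
Only numpy, scipy, OpenCV 4.12 (cv2) and the standard library are available. Lean on these libraries where they do the work, as an engineer would, in place of code of your own. Each camera call takes 0.05 s, during which the arm holds its last target. There are 200 camera calls.

## Task

Using only pushes along the table, with nothing gripped or lifted, first push the large plywood disc fully into the V of the wooden centring jig so that its rim rests against both faces, while the sliding jaw is still clear of it. Then push the jaw along its rail until it rests against the disc, and leave the disc held between V and jaw. Leave the small wheel, the battery and the pliers where they are.

Things in the scene. Friction and masses are not known exactly. Their poses are not given: they have to be found in the camera images.
- disc: Large plain plywood disc lying flat and loose on the table: diameter 122, thickness 20, about 0.2 kg. Origin at the centre of its underside.
- seat (a point): Point on the table where the disc's centre stands when the disc is home in the V (rim against both faces). The jig is screwed to the table; these are its axes: y along the table into the V (the way both parts are pushed), roughly to the robot's left; x across, away from the robot; z up. Between V and jaw only the disc lies on the table.
- v_apex (a point): Corner of the V, on the table, 87 beyond the seat along +y; axes as the seat's. Two wooden bars, 90 long, 20 thick, 18 high, start here at 45 degrees either side of the centre line; their free ends lie at x +-60 to 75, y -45 to -62 of this point. The V is open to -y. A wooden tie block, 18 high, lies behind, to y +47.
- rail (a point): Middle of the top of the jig's aluminium guide rail, 20 wide, 12 high, 565 long along y, on the robot's side of the jig, its centre line at x -110 of the seat; axes as the seat's.
- jaw_face (a point): Middle of the sliding jaw's front (+y) face, on the jig's centre line, 12 above the table; axes as the seat's. The jaw is a plain pale wooden block from x -95 to +45 and back to y -94 of this point, where its flat upright rear face is free to push on; top 22 high (24 over the rail it rides). It slides only along y with about 2 N of friction and stays where left.
- jaw (a joint): Travel of the jaw toward the V in m: 0 fully open, 0.259 when it rests against the disc at home (its face 61 mm short of the seat), 0.275 end of travel.
- small_wheel: Bystander: small grooved wooden wheel lying flat, diameter 46, height 19, to the left of the jig, behind the V's tie block. Origin at the centre of its underside.
- battery: Bystander: AA cell lying on its side, 14 x 50 x 14, beside the far (+x) end of the jaw, about 25 off it. Origin at the centre of its underside.
- pliers: Bystander: pliers lying flat, 47 x 148 x 11, to the left of the jig. Origin at the centre of the underside.

How it is judged:
On the way, in this order (a step that is already met when the one before it is completed fails the run):
1. the disc sits in the V (centre within 4 mm of home), with the jaw still at least 20 mm clear of its rim (horizontal distance between disc and seat below 0.004 m and y of disc in the frame of jaw_face above 0.081 m), for 0.2 s.
2. the jaw rests against the disc in the V (horizontal distance between disc and seat below 0.004 m and y of disc in the frame of jaw_face below 0.064 m), for 0.2 s.
At the end, for the whole second after the job is handed in: The disc lies flat and at rest on the table with its centre within 4 mm of its home in the V, and the jaw's face is within 3 mm of the disc's rim (all of step 2 and height (world z) of disc below 0.004 m and angle between disc's own z axis and vertical below 0.05 rad and linear speed of disc below 0.01 m/s); the robot touches nothing.
It fails at once if the disc is lifted or tipped (height (world z) of disc above 0.012 m or angle between disc's own z axis and vertical above 0.2 rad).
It fails at once if the small wheel, the battery or the pliers are moved by more than 15 mm (distance of any of small_wheel, battery, pliers from where it was at the start of the episode above 0.015 m).
It also fails if it takes over 64 s, if anything falls off the work surface, if the arm or the gripper's body presses on something with over 40 N, if the wrist force passes 120 N, or if a joint passes its speed limit or range.

## Working session

There is one attempt and no reset: what is moved stays moved. The work goes in short steps, Python scripts to look and compute and a shell command to move; the robot and the scene stay as the last step left them, time stands still between calls to the robot, and variables do not carry over. Pictures are saved under pics/ and viewed, about 8 in all and at most 12, crops included, and the job is handed in when it is done.

```bash
mkdir -p pics; cat > h.py <<'E'
import numpy as np, cv2
from cell import robot, eyes, workorder
def snap(n,f):
    c=eyes.capture(n); cv2.imwrite('pics/'+f,c['frame'][:,:,::-1]); np.savez('pics/'+f+'.npz',K=c['K'],d=c['distortion'],T=c['world_from_camera']); return c
def p2w(f,uv,z):
    c=np.load('pics/'+f+'.npz'); u=cv2.undistortPoints(np.array(uv,float).reshape(-1,1,2),c['K'],c['d'])[:,0]
    T=c['T']; r=np.c_[u[:,0],-u[:,1],-np.ones(len(u))]@T[:3,:3].T; o=T[:3,3]
    return o+r*((z-o[2])/r[:,2])[:,None]
def w2p(f,P):
    c=np.load('pics/'+f+'.npz'); T=c['T']; q=(np.array(P,float)-T[:3,3])@T[:3,:3]; q=q*[1,-1,-1]
    return cv2.projectPoints(q,np.zeros(3),np.zeros(3),c['K'],c['d'])[0][:,0]
E
python3 - <<'E'
from h import *
for n in('top','side'):
    c=snap(n,n+'0.png'); print(c['world_from_camera'].round(3).tolist(),c['K'].round(1).tolist())
s=robot.state(); print(s)
E
```

```text
[[-0.154, 0.966, -0.206, 0.299], [-0.988, -0.151, 0.027, 0.205], [-0.005, 0.207, 0.978, 1.021], [0.0, 0.0, 0.0, 1.0]] [[450.3, 0.0, 283.4], [0.0, 450.3, 212.5], [0.0, 0.0, 1.0]]
[[0.994, 0.052, -0.093, 0.366], [-0.107, 0.484, -0.868, -0.832], [0.0, 0.873, 0.487, 0.63], [0.0, 0.0, 0.0, 1.0]] [[520.9, 0.0, 276.5], [0.0, 520.9, 206.5], [0.0, 0.0, 1.0]]
{'t': 0.1, 'joints': array([1.08741198e+00, 2.59141167e-01, 2.08149533e-02, 1.33370841e+00,
       1.37287308e-06, 1.41821574e+00]), 'joint_velocities': array([-0.00014842, -0.00011488,  0.00230497,  0.00093323, -0.00209293,
        0.00175252]), 'effort': array([ 4.98221285e-03, -5.56694162e+01,  3.45069873e+01,  1.17071971e-02,
       -1.52283683e-04, -5.93917875e-06]), 'ee_pos': array([0.17852122, 0.51996367, 0.24771482]), 'ee_rot': array([ 0.6973189 ,  0.11600851,  0.69759358, -0.11683992]), 'contact_force': array([ 9.72312341e-01, -9.09035315e-04,  5.85144125e-01]), 'moment': array([ 0.00765455, -0.0077832 , -0.00447359]), 'width': 1.000662243049709}
```

View pics/top0.png

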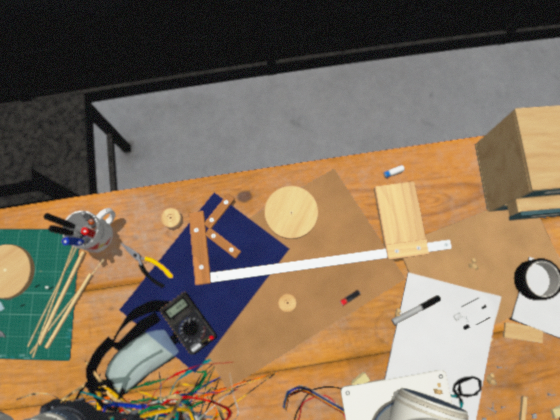

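View pics/side0.png

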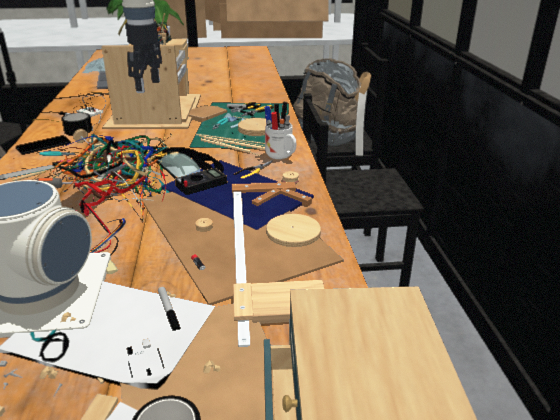

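The top view shows the disc at about (291,212), the V apex bars around (205,225), the rail from (212,277) to (450,244) and the jaw at about (402,218). The battery is at (394,172), the small wheel at (171,218), the pliers at (150,265), and a cabinet stands to the right. I'll enlarge the region for accurate pixels.

```bash
python3 - <<'E'
from h import *
im=cv2.imread('pics/top0.png')[150:300,190:460]; cv2.imwrite('pics/crop1.png',cv2.resize(im,None,fx=2.9,fy=2.9,interpolation=cv2.INTER_CUBIC))
for n,uv,z in [('disc',(291.5,212),.02),('railL',(212,277),.012),('railR',(451,244.5),.012),('wheel',(171,217),.019),('batt',(394,172),.01),('cabinet top corner near',(525,140),0.0),('cab',(477,155),0)]:
    print(n,p2w('top0.png',[uv],z).round(4))
E
```

```text
disc [[0.5083 0.1591 0.02  ]]
railL [[0.391  0.3573 0.012 ]]
railR [[ 0.3792 -0.1881  0.012 ]]
wheel [[0.5395 0.4326 0.019 ]]
batt [[ 0.5681 -0.0943  0.01  ]]
cabinet top corner near [[ 0.6022 -0.4361  0.    ]]
cab [[ 0.5822 -0.3064  0.    ]]
```

View pics/crop1.png

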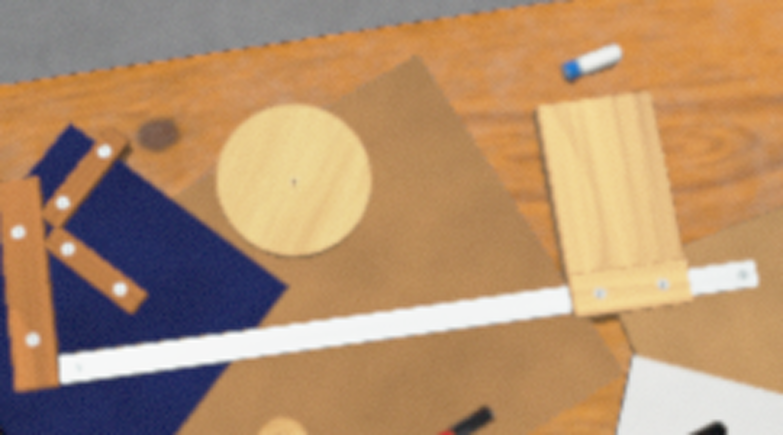

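```bash
python3 - <<'E'
from h import *
f='top0.png'; g=lambda x,y,z:p2w(f,[((x+.5)/2.9+189.5,(y+.5)/2.9+149.5)],z)[0]
rl,rr=g(60,369,.012),g(756,273,.012); print('rail',rl,rr,np.linalg.norm(rl-rr))
y=(rl-rr);y[2]=0;y/=np.linalg.norm(y); x=np.array([y[1],-y[0],0]); print('y',y,'ang',np.degrees(np.arctan2(y[1],y[0])))
loc=lambda p:((p-rl)@x,(p-rl)@y)
def isect(a,b,c,d):
    A=np.c_[(b-a)[:2],(c-d)[:2]]; t=np.linalg.solve(A,(c-a)[:2]); return a+t[0]*(b-a)
ap=isect(g(128,145,.018),g(65,222,.018),g(148,293,.018),g(70,228,.018)); ap[2]=0
seat=ap-.087*y
for n,p in dict(apex=ap,seat=seat,seat_from_rail=rl+.11*x,disc=g(294,181,.02),jfl=g(537,107,.022),jfn=g(575,312,.024),jrl=g(652,93,.022),jrn=g(690,298,.024),batt=g(592,62,.012)).items(): print(n,p.round(4),np.round(loc(p),4))
s=robot.state()
from scipy.spatial.transform import Rotation as R
print(R.from_quat(s['ee_rot'],scalar_first=True).as_matrix().round(3))
E
```

```text
rail [0.39169391 0.36089147 0.012     ] [ 0.38100601 -0.18696254  0.012     ] 0.5479582530418631
y [0.01950495 0.99980976 0.        ] ang 88.88237783228183
apex [0.5033 0.3429 0.    ] [ 0.1119 -0.0158]
seat [0.5016 0.2559 0.    ] [ 0.1119 -0.1028]
seat_from_rail [0.5017 0.3587 0.012 ] [ 0.11 -0.  ]
disc [0.5083 0.1602 0.02  ] [ 0.1205 -0.1984]
jfl [ 0.5374 -0.0397  0.022 ] [ 0.1535 -0.3977]
jfn [ 0.3727 -0.0365  0.024 ] [-0.0112 -0.3977]
jrl [ 0.5346 -0.1332  0.022 ] [ 0.1525 -0.4912]
jrn [ 0.3692 -0.1268  0.024 ] [-0.013  -0.4881]
batt [ 0.5699 -0.0938  0.012 ] [ 0.187  -0.4511]
[[-0.001  0.325  0.946]
 [-0.001  0.946 -0.325]
 [-1.    -0.001 -0.   ]]
```

```bash
python3 -m crank '[[[-1,0,-0.318,0.465,72.2,0,0],[-1,0,-0.318,0.465,72.2,0,0],[-1,0,-0.318,0.465,72.2,0,0],[-1,0,-0.318,0.465,72.2,0,0],[-1,0,-0.318,0.465,72.2,0,0],[-1,0,-0.318,0.465,72.2,0,0],[-1,0,-0.318,0.465,72.2,0,0],[-1,0,-0.318,0.465,72.2,0,0],[-1,0,-0.318,0.465,72.2,0,0],[-1,0,-0.318,0.465,72.2,0,0],[-1,0,-0.318,0.465,72.2,0,0],[-1,0,-0.318,0.465,72.2,0,0]]]'
cat > tf.py <<'E'
import sys
from h import *
from scipy.spatial.transform import Rotation as R
s=robot.state(); Rm=R.from_quat(s['ee_rot'],scalar_first=True)
t=np.array(list(map(float,sys.argv[1:4])))
G=np.array([[0,-.9998,.0195],[0,.0195,.9998],[-1,0,0]])
G=np.c_[[0,0,-1],[.9998,-.0195,0],[-.0195,-.9998,0]]
print('t',s['t'],'pos',s['ee_pos'].round(4),'F',s['contact_force'].round(1))
print('shift',Rm.inv().apply(t-s['ee_pos']).round(4),'turn',(Rm.inv()*R.from_matrix(G)).as_rotvec(degrees=True).round(2))
E
python3 tf.py .515 .068 .026
```

```text
t: 1.3
ee_pos: [0.5172, 0.0645, 0.2471]
ee_rot: [-0.494, -0.505, -0.494, 0.507]
contact_force: [-0.1, 0.9, -0.1]
width: -0.003
t 1.3 pos [0.5172 0.0645 0.2471] F [-0.1  0.9 -0.1]
shift [ 0.2211 -0.0021 -0.0039] turn [-0.25  0.1   0.07]
```

```bash
python3 -m crank '[[[-1,0.05,-0.002,-0.004,0,0,0],[-1,0.1,-0.002,-0.004,0,0,0],[-1,0.15,-0.002,-0.004,0,0,0],[-1,0.19,-0.002,-0.004,0,0,0],[-1,0.21,-0.002,-0.004,0,0,0],[-1,0.221,-0.002,-0.004,0,0,0],[-1,0.221,-0.002,-0.004,0,0,0]]]'
python3 tf.py .515 .068 .026; python3 - <<'E'
from h import *
snap('top','t1.png');snap('side','s1.png')
a=cv2.imread('pics/t1.png')[140:300,190:450];b=cv2.imread('pics/s1.png')[160:350,200:380]
cv2.imwrite('pics/c2.png',np.hstack([cv2.resize(a,(442,272),interpolation=2),cv2.resize(b,(258,272),interpolation=2)]))
E
```

```text
t: 2.0
ee_pos: [0.5144, 0.0684, 0.0251]
ee_rot: [-0.494, -0.505, -0.494, 0.507]
contact_force: [0.1, 0.4, 0.1]
width: 0.003
t 2.0 pos [0.5144 0.0684 0.0251] F [0.1 0.4 0.1]
shift [-0.0009  0.0007  0.0003] turn [-0.24  0.1   0.2 ]
```

View pics/c2.png

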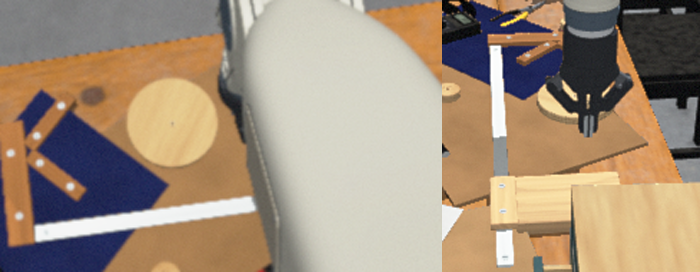

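```bash
python3 -m crank '[[[-1,0,-0.001,-0.01,0,0,0],[-1,0,-0.003,-0.02,0,0,0],[-1,0,-0.004,-0.03,0,0,0],[-1,0,-0.006,-0.04,0,0,0],[-1,0,-0.007,-0.05,0,0,0],[-1,0,-0.009,-0.06,0,0,0],[-1,0,-0.010,-0.07,0,0,0],[-1,0,-0.012,-0.08,0,0,0],[-1,0,-0.013,-0.09,0,0,0],[-1,0,-0.014,-0.096,0,0,0],[-1,0,-0.014,-0.1,0,0,0],[-1,0,-0.014,-0.1,0,0,0]]]'
python3 tf.py .500 .184 .025
cat > disc.py <<'E'
import sys
from h import *
f=sys.argv[1]; c=snap('top',f)
# disc top: wood-coloured blob; print ellipse fit of its outline
hsv=cv2.cvtColor(c['frame'],cv2.COLOR_RGB2HSV)
x0,y0,x1,y1=190,150,340,280
m=np.zeros(hsv.shape[:2],np.uint8); m[y0:y1,x0:x1]=cv2.inRange(hsv,(14,60,180),(28,150,255))[y0:y1,x0:x1]
m=cv2.morphologyEx(m,cv2.MORPH_OPEN,np.ones((5,5),np.uint8))
cs=cv2.findContours(m,0,1)[0]; k=max(cs,key=cv2.contourArea); h=cv2.convexHull(k)
P=p2w(f,h[:,0].astype(float),.02)[:,:2]
from scipy.optimize import least_squares
r=least_squares(lambda v:np.hypot(*(P-v).T)-.0605,P.mean(0),loss='soft_l1',f_scale=.001)
print('disc',r.x.round(4),'res',np.sqrt(np.mean(r.fun**2)).round(4),'area',cv2.contourArea(k))
rl=np.array([.3917,.3609]);y=np.array([.0195,.9998]);x=np.array([.9998,-.0195]);print('loc',((r.x-rl)@x).round(4),((r.x-rl)@y).round(4))
a=c['frame'][150:300,190:390,::-1].copy(); cv2.imwrite('pics/z_'+f,cv2.resize(a,None,fx=3,fy=3,interpolation=2))
E
python3 disc.py t2.png
```

```text
t: 3.3
ee_pos: [0.5038, 0.1693, 0.0266]
ee_rot: [-0.494, -0.505, -0.494, 0.506]
contact_force: [0.5, -0.3, -0.1]
width: 0.001
t 3.3 pos [0.5038 0.1693 0.0266] F [ 0.5 -0.3 -0.1]
shift [ 0.0016 -0.0042 -0.0146] turn [-0.2   0.06  0.03]
disc [0.5031 0.2421] res 0.0053 area 1565.0
loc 0.1137 -0.1166
```

View pics/z_t2.png

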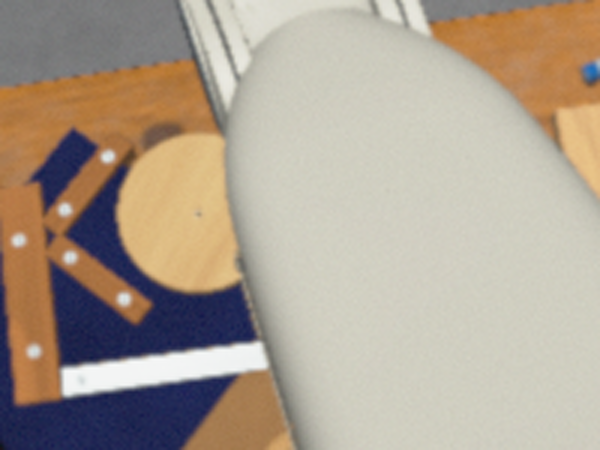

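```bash
python3 -m crank '[[[-1,0.001,-0.001,-0.003,0,0,0],[-1,0.001,-0.002,-0.006,0,0,0],[-1,0.001,-0.003,-0.009,0,0,0],[-1,0.001,-0.003,-0.011,0,0,0],[-1,0.001,-0.004,-0.013,0,0,0],[-1,0.001,-0.004,-0.014,0,0,0],[-1,0.001,-0.004,-0.014,0,0,0]]]'
python3 -m crank '[[[-1,0,0,-0.001,0,0,0],[-1,0,0,-0.002,0,0,0],[-1,0,0,-0.002,0,0,0]]]'
python3 disc.py t3.png
```

```text
t: 4.05
ee_pos: [0.5, 0.1834, 0.0255]
ee_rot: [-0.494, -0.505, -0.494, 0.506]
contact_force: [-0.5, -0.8, -0.7]
width: 0.0
t: 4.35
ee_pos: [0.5001, 0.1855, 0.0256]
ee_rot: [-0.494, -0.505, -0.494, 0.506]
contact_force: [0.3, -0.6, -0.1]
width: -0.0
disc [0.5012 0.2577] res 0.0062 area 1349.5
loc 0.1115 -0.101
```

```bash
for i in 1 2; do python3 -m crank '[[[-1,0,0,-0.001,0,0,0],[-1,0,0,-0.002,0,0,0],[-1,0,0,-0.002,0,0,0]]]' | grep -E 'pos|force'; done; python3 disc.py t4.png
```

```text
ee_pos: [0.5001, 0.1874, 0.0255]
contact_force: [-0.9, -1.8, -0.7]
ee_pos: [0.4997, 0.188, 0.0255]
contact_force: [-1.3, -11.2, 2.6]
disc [0.5013 0.2599] res 0.0066 area 1269.5
loc 0.1115 -0.0988
```

View pics/z_t4.png

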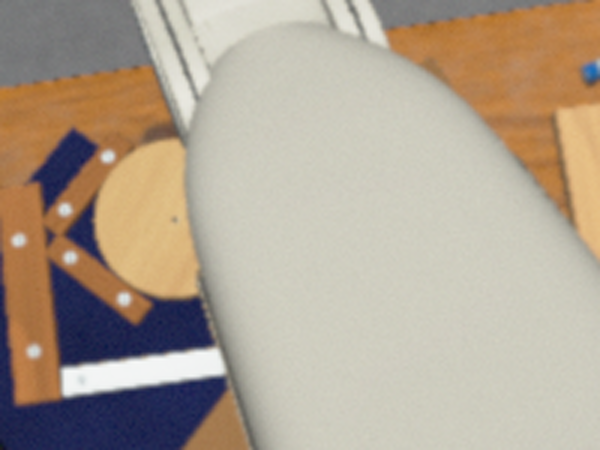

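```bash
python3 -m crank '[[[-1,0,0,0.01,0,0,0],[-1,0,0,0.03,0,0,0],[-1,-0.03,0,0.04,0,0,0],[-1,-0.08,0,0.05,0,0,0],[-1,-0.12,-0.005,0.08,0,0,0],[-1,-0.12,-0.012,0.13,0,0,0],[-1,-0.12,-0.02,0.18,0,0,0],[-1,-0.12,-0.027,0.23,0,0,0],[-1,-0.12,-0.033,0.28,0,0,0],[-1,-0.12,-0.038,0.32,0,0,0],[-1,-0.12,-0.041,0.352,0,0,0],[-1,-0.12,-0.041,0.352,0,0,0]]]'
python3 tf.py .4515 -.163 .026; python3 disc.py t5.png; python3 -c "
from h import *
snap('side','s5.png');b=cv2.imread('pics/s5.png')[150:400,180:400];a=cv2.imread('pics/t5.png')[140:310,160:480]
cv2.imwrite('pics/c5.png',np.hstack([cv2.resize(a,(470,250),interpolation=2),cv2.resize(b,(220,250))]))"
```

```text
t: 6.25
ee_pos: [0.4504, -0.166, 0.1471]
ee_rot: [-0.494, -0.506, -0.492, 0.508]
contact_force: [0.1, 0.9, -0.1]
width: -0.002
t 6.25 pos [ 0.4504 -0.166   0.1471] F [ 0.1  0.9 -0.1]
shift [ 0.1211  0.0011 -0.0036] turn [-0.48  0.27  0.02]
disc [0.498  0.2341] res 0.0709 area 5687.0
loc 0.1088 -0.1247
```

View pics/c5.png

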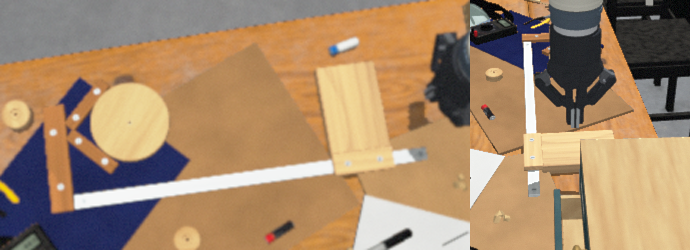

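View pics/z_t5.png

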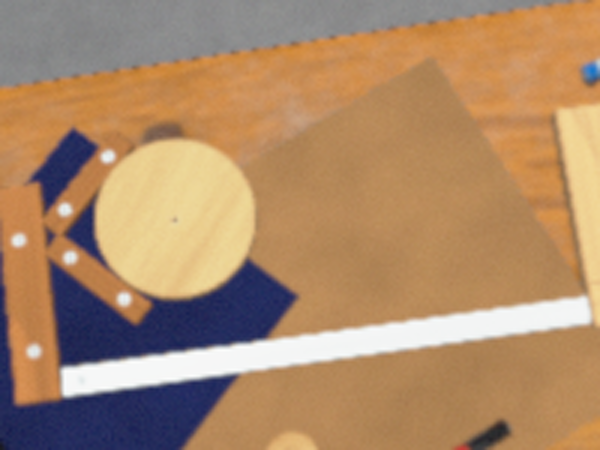

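```bash
python3 - <<'E'
from h import *
f='t5.png'
im=cv2.imread('pics/'+f); 
rl=np.array([.3917,.3609]);y=np.array([.0195,.9998]);x=np.array([.9998,-.0195])
loc=lambda p:np.round([(p[:2]-rl)@x,(p[:2]-rl)@y],4)
c=p2w(f,[((175+.5)/3+189.5,(218.5+.5)/3+149.5)],.02)[0]; print(c,loc(c))
F=lambda u,v,z:p2w(f,[((u+.5)/2.9+189.5,(v+.5)/2.9+149.5)],z)[0][:2]
for a,b in(((128,145),(65,222)),((148,293),(70,228))):
    a,b=F(*a,.018),F(*b,.018); d=(b-a)/np.linalg.norm(b-a); v=c[:2]-a; print('dist to face',abs(d[0]*v[1]-d[1]*v[0]), 'dir',np.degrees(np.arctan2(d@x,d@y)))
w=np.array([loc(p) for p in p2w(f,[(395,188),(330,210)],.022)]);print(w)
cv2.imwrite('pics/z6.png',cv2.resize(im[180:260,190:300],None,fx=7,fy=7,interpolation=2))
E
```

```text
[0.49956035 0.2602076  0.02      ] [ 0.1098 -0.0986]
dist to face 0.059487648044550964 dir -44.478692219553984
dist to face 0.059232197659500274 dir 47.12638590604828
[[ 0.1438 -0.4433]
 [ 0.1129 -0.2867]]
```

View pics/z6.png

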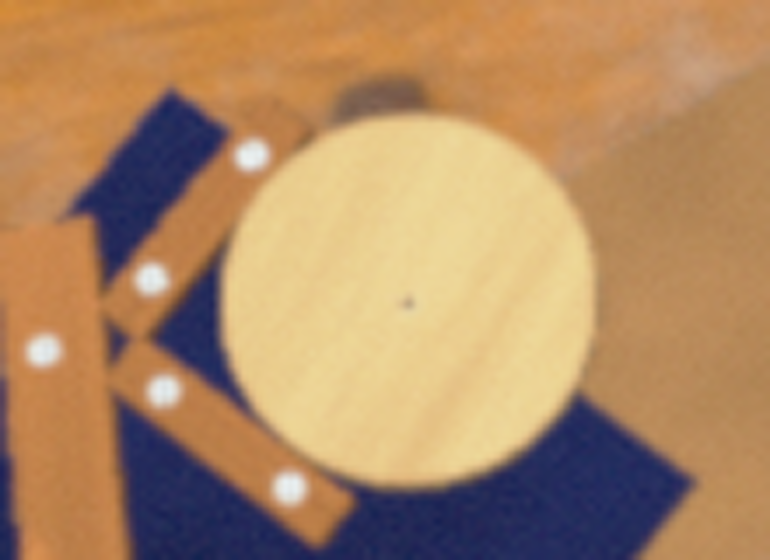

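The disc touches both V faces: its centre, at pixel (248,222), is equidistant from them within 0.3 mm. Next I descend behind the jaw.

```bash
python3 -m crank '[[[-1,0.04,0.001,-0.002,0,0,0],[-1,0.08,0.001,-0.002,0,0,0],[-1,0.105,0.001,-0.002,0,0,0],[-1,0.121,0.001,-0.002,0,0,0],[-1,0.121,0.001,-0.002,-0.5,0.3,0],[-1,0.121,0.001,-0.002,-0.5,0.3,0]]]'
python3 -m crank '[[[-1,0,0,-0.01,0,0,0],[-1,0,0,-0.02,0,0,0],[-1,0,0,-0.03,0,0,0],[-1,0,0,-0.04,0,0,0],[-1,0,0,-0.05,0,0,0],[-1,0,0,-0.06,0,0,0],[-1,0,0,-0.06,0,0,0]]]'; python3 tf.py .4565 .095 .026
```

```text
t: 6.95
ee_pos: [0.4515, -0.1607, 0.0263]
ee_rot: [0.495, 0.504, 0.497, -0.503]
contact_force: [0.3, -0.1, 0.6]
width: -0.0
t: 7.65
ee_pos: [0.4519, -0.0991, 0.0264]
ee_rot: [0.495, 0.504, 0.498, -0.503]
contact_force: [-0.1, 0.2, -0.9]
width: 0.003
t 7.65 pos [ 0.4519 -0.0991  0.0264] F [-0.1  0.2 -0.9]
shift [ 0.001   0.002  -0.1941] turn [ 0.33 -0.2   0.12]
```

```bash
python3 -m crank '[[[-1,0,0,-0.015,0,0,0],[-1,0,0,-0.03,0,0,0],[-1,0,0,-0.045,0,0,0],[-1,0,0.001,-0.06,0,0,0],[-1,0,0.001,-0.075,0,0,0],[-1,0,0.001,-0.09,0,0,0],[-1,0,0.001,-0.105,0,0,0],[-1,0,0.001,-0.12,0,0,0],[-1,0,0.002,-0.135,0,0,0],[-1,0,0.002,-0.145,0,0,0],[-1,0,0.002,-0.155,0,0,0],[-1,0,0.002,-0.165,0,0,0]]]'; python3 -m crank '[[[-1,0,0,-0.004,0,0,0],[-1,0,0,-0.008,0,0,0],[-1,0,0,-0.012,0,0,0],[-1,0,0,-0.012,0,0,0]]]';python3 -c "
from h import *
snap('side','s7.png');snap('top','t7.png');b=cv2.imread('pics/s7.png')[150:350,180:380];a=cv2.imread('pics/t7.png')[150:290,180:400]
cv2.imwrite('pics/c7.png',np.hstack([cv2.resize(a,(440,280),interpolation=2),cv2.resize(b,(280,280))]))"
```

```text
t: 8.85
ee_pos: [0.4557, 0.0663, 0.0267]
ee_rot: [0.495, 0.504, 0.498, -0.503]
contact_force: [-1.2, -3.1, -2.2]
width: 0.001
t: 9.25
ee_pos: [0.4561, 0.0787, 0.0268]
ee_rot: [0.495, 0.504, 0.498, -0.503]
contact_force: [0.3, -0.2, 1.0]
width: -0.001
```

View pics/c7.png

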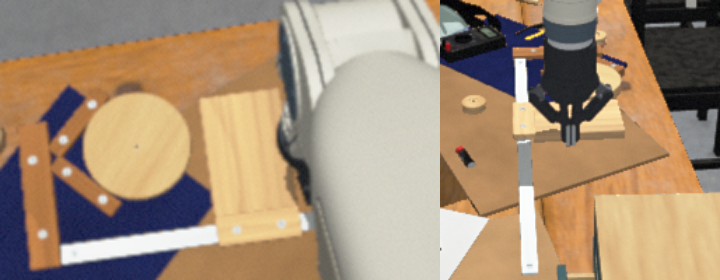

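```bash
python3 -m crank '[[[-1,0,0,-0.003,0,0,0],[-1,0,0,-0.006,0,0,0],[-1,0,0,-0.009,0,0,0],[-1,0,0,-0.012,0,0,0],[-1,0,0,-0.013,0,0,0],[-1,0,0,-0.013,0,0,0]]]' | grep -E 'pos|force'; for i in 1 2; do python3 -m crank '[[[-1,0,0,-0.001,0,0,0],[-1,0,0,-0.0015,0,0,0],[-1,0,0,-0.0015,0,0,0]]]' | grep -E 'pos|force'; done
```

```text
ee_pos: [0.4564, 0.0918, 0.0269]
contact_force: [0.0, -0.3, -0.3]
ee_pos: [0.4564, 0.0933, 0.0269]
contact_force: [0.0, -1.7, -0.4]
ee_pos: [0.4564, 0.0944, 0.0269]
contact_force: [0.3, -5.1, -0.4]
```

```bash
for i in 1 2; do python3 -m crank '[[[-1,0,0,-0.001,0,0,0],[-1,0,0,-0.0015,0,0,0],[-1,0,0,-0.0015,0,0,0]]]' | grep -E 'pos|force'; done
```

```text
ee_pos: [0.4564, 0.0948, 0.027]
contact_force: [-1.0, -10.1, 0.7]
ee_pos: [0.4564, 0.0949, 0.027]
contact_force: [-0.4, -12.4, 0.4]
```

Force has risen to 12 N with no further motion, so the jaw is against the disc. I'll back off, lift clear and check.

```bash
python3 -m crank '[[[-1,0,0,0.01,0,0,0],[-1,0,0,0.03,0,0,0],[-1,-0.03,0,0.05,0,0,0],[-1,-0.08,0,0.1,0,0,0],[-1,-0.12,0,0.15,0,0,0],[-1,-0.12,0,0.2,0,0,0],[-1,-0.12,0,0.23,0,0,0],[-1,-0.12,0,0.23,0,0,0],[-1,-0.12,0,0.23,0,0,0]]]'
python3 -c "
from h import *
snap('side','s8.png');snap('top','t8.png');b=cv2.imread('pics/s8.png')[150:350,180:380];a=cv2.imread('pics/t8.png')[150:290,160:400]
cv2.imwrite('pics/c8.png',np.hstack([cv2.resize(a,(480,280),interpolation=2),cv2.resize(b,(280,280))]))"
```

```text
t: 12.05
ee_pos: [0.453, -0.1363, 0.1478]
ee_rot: [-0.495, -0.503, -0.495, 0.506]
contact_force: [0.6, 0.7, -1.4]
width: -0.002
```

View pics/c8.png

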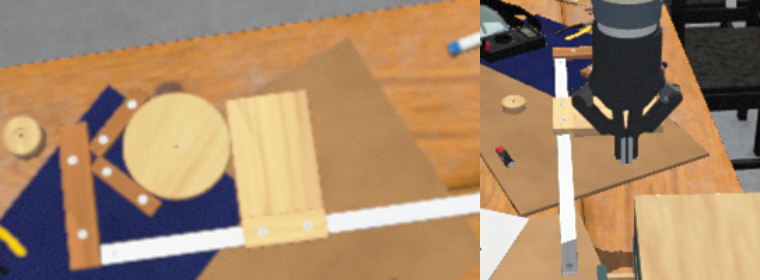

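The picture shows the disc's rim touching both V faces and the jaw face. Its centre is still at about pixel (248,223), and the bystanders have not moved.

```bash
python3 -c "
from h import *
print(workorder.close_job())"
```

```text
the job is handed in; nothing more can be done
None
```

I pushed the disc into the V with the closed fingertips until the force rose to about 11 N, with the jaw still fully clear of it. I then pushed the jaw along its rail until it stopped against the disc at about 12 N. After that I backed the arm off and lifted it clear, and handed the job in at about 12 s of the 64 s allowed.

- **Disc in the V:** before I moved the jaw, the measured distance from the disc's centre to each V face was equal within 0.3 mm. Both came out at about 59.4 mm against the nominal 61 mm, which is within the calibration error.
- **Disc and jaw at the end:** the last picture shows the disc's centre where it was and the jaw's face against the rim.
- **Small wheel, battery and pliers:** none looked moved in that picture. I judged this by eye and did not measure it; only part of the pliers was in the crop.
- **Checks that disagreed:**
  - The disc came to rest about 4 mm further along y than my first seat estimate from the picture. I went by the contact force and the face distances instead.
  - The automatic disc fit in the picture taken with the arm clear failed (71 mm residual), so I used the disc's centre mark.

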